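# Press the filter panel shut and lock its quarter-turn dial

### The job

The access panel on top of the breathing-air filter box is sprung slightly ajar. Set a fingertip in the slot of the orange dial, press the panel down flush, and while it is held down turn the dial clockwise as seen from above, all the way to its stop, so that the panel stays locked shut when you take the hand away. Do not lift the panel open, grasp anything, or disturb the bottle, the blue box and the tube rack standing by.

Things in the scene. Friction and masses are not known exactly. Their poses are not given: they have to be found in the camera images.
- unit: White filter box fixed to the bench, 280 (x) x 240 (y) x 90 mm high, with the grey panel on top. Origin: centre of its underside on the bench; x points from its front (robot side) to the hinge at its rear, y to its left, z up.
- panel (a joint): Hinge angle (rad) of the grey panel, 270 x 240 x 10 mm, 0.7 kg. Hinge along the box's y, 130 mm to +x of its origin, 90 mm up. 0 = flush, shut (hard stop; panel top 100 mm above the bench); grows as it opens. A spring rests it ajar at about 0.06 to 0.07 (dial about 12 mm higher than when shut). About 5 N on the dial presses it flush; unless locked it rises again when let go.
- panel_front (a point): Middle of the panel's front edge, on its upper face, 270 mm from the hinge, 100 mm above the bench when shut.
- dial (a joint): Dial angle (rad), growing clockwise seen from above. 0: slot parallel to the panel's front edge, at the collar's black dots; stop at 1.571: slot front to rear, at the green dots. Starts at 0 to 0.5; takes about 0.1 Nm, stays where left. A tongue under it meets a catch in the box at about 1.2 if the panel is ajar; with the panel held flush it passes under and then locks it (within 3 mm).
- dial_slot (a point): On the dial's axis, on the slot's black floor; 55 mm to -x of the box's origin, 103 mm above the bench when shut. Turns with the dial: y along the slot, z up the axis. Orange disc 94 mm wide; slot 44 mm wide, 92 long (right across), 12 deep, between two half-moon walls. Shut fingers fit in; 24 to 28 mm from the axis along the slot and swept in an arc about it (best turning with it, and some 0.5 rad past for slot play), they turn it.
- collar_top (a point): On the dial's axis, level with the top of the aluminium collar fixed to the panel around the dial (96 mm inside, 116 mm outside diameter) and of the orange walls: 15 mm above the panel, 12 mm above the slot floor. Does not turn with the dial.
- bottle: Amber bottle with blue cap, 60 mm diameter, 140 mm tall, beside the box. Origin: centre of its underside. To be left alone.
- tipbox: Blue pipette-tip box with grey-rimmed lid, 120 x 80 x 50 mm, beside the box. Origin: centre of its underside. To be left alone.
- rack: White tube rack, 100 x 50 x 40 mm, with red and yellow capped tubes up to 70 mm above the bench. Origin: centre of its underside. To be left alone.

How it is judged (in metres and radians):
On the way:
1. the dial is being turned by the fingers (value of joint dial above 0.65 rad and contact force between the fingers and unit above 0.3 N).
At the end, for the whole second after the job is handed in: With the hand clear, the dial stands within 0.17 rad of its locked stop (above 1.4 rad), the panel stays shut (hinge below 0.015 rad, 4 mm at the front edge), and bottle, blue box and rack are within 30 mm of where they stood (value of joint dial above 1.4 rad and value of joint panel below 0.015 rad and velocity of joint dial below 0.05 rad/s and distance of each of bottle, tipbox, rack from where it was at the start of the episode below 0.03 m); the robot touches nothing.
It fails at once if the panel is lifted open (value of joint panel above 0.12 rad).
It fails at once if the bottle is pushed or lifted away by 30 mm or more (distance of bottle from where it was at the start of the episode above 0.03 m).
It fails at once if the blue box is pushed or lifted away by 30 mm or more (distance of tipbox from where it was at the start of the episode above 0.03 m).
It fails at once if the tube rack is pushed or lifted away by 30 mm or more (distance of rack from where it was at the start of the episode above 0.03 m).
It also fails if it takes over 35 s, if anything falls off the work surface, if the arm or the gripper's body presses on something with over 40 N, if the wrist force passes 120 N, or if a joint passes its speed limit or range.

### The arm

A 7-joint arm with a two-finger parallel gripper is mounted at the origin on the work surface. World frame = base frame: x ahead of the robot, y to its left, z up, the work surface at z = 0. Lengths are in mm, angles in rad, forces in N, time in s.
With the tool pointing down it reaches from about 425 to 1025 mm from the base axis. Payload 9.4 kg.
Tool frame: the origin (TCP) lies midway between the tips of the shut fingers; the grasp point (between the pads) lies 19 mm behind it (bot.tcp_to_grasp is the distance from the TCP to the grasp point, in mm); z points along the fingers, y is the line along which they close (so a half turn about z gives the same grasp; the last joint's range is limited). The gripper opens to 85 mm and grips with 20 to 120 N. Pads are 22 mm wide; open, the fingers measure 114 mm over their backs; the gripper's body (76 mm by 85 mm) begins 54 mm behind the grasp point. The pads swing forward as they close: fully open they stand 13 mm farther back than shut.
Start: joints at [-1.322, 0.599, -0.003, 1.599, 0.002, 0.943, -0.08], TCP at [232.052, 686.859, 231.275] pointing down, gripper open.
Joint ranges: [-2.57, 2.57], [-0.35, 1.97], [-1.29, 1.29], [0.11, 2.56], [-1.05, 4.19], [0.11, 1.86], [-2.63, 2.63]. Speed limits (rad/s): [2.22, 2.22, 3.01, 3.01, 3.14, 3.14, 3.14].

### API

Orientations are given as a unit quaternion [x, y, z, w].
In Python, from plant import bot, command_gripper, cams, telemetry gives the robot as it stands. The module is installed in compiled form; this text tells all that it offers. Calls block until the motion is done:
- bot.movep(position, orientation): joint-space move of the TCP to a pose.
- bot.movel(position, attitude=None, v=150): straight line of the TCP; attitude=None keeps the orientation; v is the mean speed in mm/s.
- bot.goto_joints(angles): joint-space move.
- command_gripper(opening, squeeze=None): finger opening in mm; squeeze is the grip in N (None keeps the last); returns when the fingers have stopped.
- bot.hold(seconds).
- bot.ik(position, orientation): joint angles nearest the present ones, or None.
- cams.camera(name): name is "scene" or "top" or "wrist"; returns a dict with "frame" (420x560x3 uint8, red, green, blue), "fovy" (degrees; the focal length in pixels is half the picture's height over the tangent of half this angle, whatever the lens; pixels are square), "cx", "cy" (the principal point, pixels), "k1" (the pictures are not rectified: a ray, as slopes to the right and down, at radius r is drawn at 1 + k1 r^2 times it, then the intrinsics apply), "T" (4x4, takes a point from camera to world coordinates). Camera axes: x right, y up, looking along -z (the intrinsics and any distortion apply to the point x, -y, -z); pixel columns grow to the right and rows downward; lengths in mm; the calibration is good to about 2 mm. A picture is of the moment at which its call begins. There is no depth.
A pose or a line that the arm cannot do raises bot.MotionError and nothing moves.
- bot.hand_in(): hands the job in; it is judged then, once.
Readings, each from a call of its own:
- telemetry.read_clock(): time.
- telemetry.read_q(): joint angles.
- telemetry.read_qd(): joint speeds.
- telemetry.read_effort(): joint torques, N m.
- telemetry.read_position(): TCP position.
- telemetry.read_eef_rot(): TCP orientation.
- telemetry.read_contact_force(): force on the tool from outside, world axes, zero at the start.
- telemetry.read_moment(): the same for the moment, N m.
- telemetry.read_finger_gap(): finger opening in mm.
- telemetry.read_gripper_force(): force on a finger pad.
Only numpy, scipy, OpenCV 4.12 (cv2) and the standard library are available. Lean on these libraries where they do the work, as an engineer would, in place of code of your own. Each camera call takes 0.05 s, during which the arm holds its last target. There are 200 camera calls.

## Working session

There is one attempt and no reset: what is moved stays moved. The work goes in short steps, each a Python script; the robot and the scene stay as the last script left them, time stands still between calls to the robot, and variables do not carry over. Pictures are saved under pics/ and viewed, at most 10 in all, crops included, and the job is handed in when it is done.

```bash
mkdir -p pics; cat > h.py <<'E'
import numpy as np, cv2
from plant import bot, command_gripper, cams, telemetry
def K(c):
    H,W=c["frame"].shape[:2]; f=H/2/np.tan(np.radians(c["fovy"])/2)
    return np.array([[f,0,c["cx"]],[0,f,c["cy"]],[0,0,1.]]),np.array([c["k1"],0,0,0.])
def ray(c,uv):
    k,d=K(c); p=cv2.undistortPoints(np.array(uv,float).reshape(-1,1,2),k,d).reshape(-1,2)
    T=np.array(c["T"]); v=np.c_[p[:,0],-p[:,1],-np.ones(len(p))]@T[:3,:3].T
    return T[:3,3],v
def onz(c,uv,z):
    o,v=ray(c,uv); return o+v*((z-o[2])/v[:,2])[:,None]
def proj(c,P):
    k,d=K(c);T=np.array(c["T"]); q=(np.array(P,float).reshape(-1,3)-T[:3,3])@T[:3,:3]*[1,-1,-1]
    return cv2.projectPoints(q.reshape(-1,1,3),np.zeros(3),np.zeros(3),k,d)[0].reshape(-1,2)
E
python3 - <<'E'
from h import *
import pickle
C={}
for n in("top","scene"):
    c=cams.camera(n);C[n]=c;cv2.imwrite(f"pics/{n}0.png",c["frame"][:,:,::-1])
    print(n,c["fovy"],c["k1"],np.round(c["T"],2).tolist())
pickle.dump(C,open("c0.pkl","wb"))
print(telemetry.read_clock(),telemetry.read_eef_rot())
E
```

```text
top 50.58384220551633 -0.1336042650579835 [[-0.01, 0.99, -0.1, 483.85], [-1.0, -0.01, -0.03, 40.86], [-0.03, 0.1, 0.99, 1161.11], [0.0, 0.0, 0.0, 1.0]]
scene 44.463969138686664 0.0026532400005912678 [[-0.85, -0.29, 0.45, 1078.27], [0.53, -0.48, 0.7, 791.21], [0.02, 0.83, 0.56, 699.08], [0.0, 0.0, 0.0, 1.0]]
0.1 [ 1.62160511e-01  9.86764144e-01 -7.00088444e-04 -4.78097627e-05]
```

View pics/top0.png

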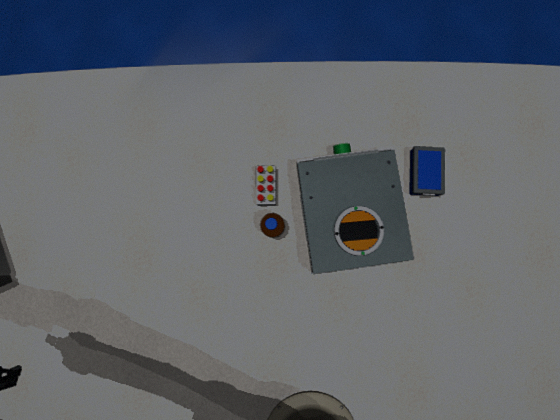

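View pics/scene0.png

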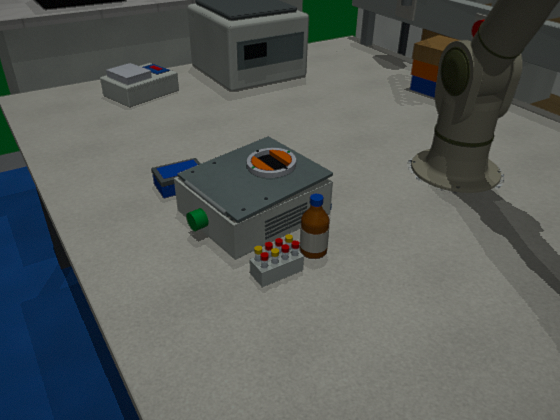

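The top view shows the panel with corners near (297,161), (395,150), (413,260) and (313,273). The dial is at about (359,230), with its slot roughly along the front edge. The scene view shows the dial at about (271,161), with the bottle and rack on the box's left and the blue box on its right. I'll fit the unit pose and view an enlarged crop of the dial.

```bash
python3 - <<'E'
from h import *
import pickle
from scipy.optimize import least_squares
C=pickle.load(open("c0.pkl","rb"));t=C["top"];s=C["scene"]
cor=[(297,161),(395,150),(413,260),(313,273)]
th=.065
def pan(p,a,b,h,th=th): # a: dist from hinge toward front, b: y, h: height over box rim(90)
    x,y,w=p; lx=130-a*np.cos(th)-h*np.sin(th)*-1*-1; z=90+a*np.sin(th)+h*np.cos(th)
    return [x+lx*np.cos(w)-b*np.sin(w), y+lx*np.sin(w)+b*np.cos(w), z]
def model(p): return [pan(p,0,120,10),pan(p,0,-120,10),pan(p,270,-120,10),pan(p,270,120,10),pan(p,185,0,25)]
f=lambda p:np.r_[(proj(t,model(p))-np.array(cor+[(359,230.5)])).ravel(),(proj(s,[pan(p,185,0,25)])-[271.5,160]).ravel()]
r=least_squares(f,[640,-40,0.1],x_scale=[100,100,.1])
print(r.x,np.round(r.fun,1)); p=r.x
print("dial slot ajar",pan(p,185,0,13),"shut",pan(p,185,0,13,0))
for n,uv,z in(("bottle",(271,224),140),("tip",(429,169),50),("rack",(265,184),65)): print(n,onz(t,[uv],z)[0])
a=cv2.resize(t["frame"][195:265,320:400],None,fx=7,fy=7,interpolation=cv2.INTER_CUBIC)
b=cv2.resize(s["frame"][135:185,230:320],None,fx=7,fy=7,interpolation=cv2.INTER_CUBIC)[:, :]
cv2.imwrite("pics/crop.png",a[:,:,::-1])
m=t["frame"].astype(int)
reg=np.zeros(m.shape[:2],bool);reg[200:260,330:390]=1
o=reg&(m[:,:,0]-m[:,:,2]>60)
n,l,st,ce=cv2.connectedComponentsWithStats(o.astype(np.uint8))
print(st[1:],ce[1:])
big=[ce[i] for i in np.argsort(-st[1:,4])[:2]+1]
P=onz(t,big,127); d=P[1]-P[0]; d*= np.sign(d[0]) # from front wall to rear wall
print("centre",P.mean(0),"normal yaw",np.arctan2(d[1],d[0]),"dial angle cw",p[2]-np.arctan2(d[1],d[0]))
E
```

```text
[ 5.81180053e+02 -1.05393727e+02  1.16695806e-01] [ 0.5  0.3 -0.1 -0.7  0.5 -0.2 -0.9 -0.  -0.2  0.1  0.3 -1. ]
dial slot ajar [np.float64(526.1034766769128), np.float64(-111.85026698758784), np.float64(114.9890813521617)] shut [np.float64(526.5541209366488), np.float64(-111.7974386705736), np.float64(103.0)]
bottle [541.67414775  91.58471792 140.        ]
tip [ 683.363187   -307.35761749   50.        ]
rack [645.88889256 109.96835997  65.        ]
[[341 211  34  12 261]
 [343 239  34  11 254]] [[357.35632184 216.62835249]
 [360.35826772 243.77559055]]
centre [ 526.41560654 -112.01128689  127.        ] normal yaw 0.08976365637995289 dial angle cw 0.026932149924268747
```

View pics/crop.png

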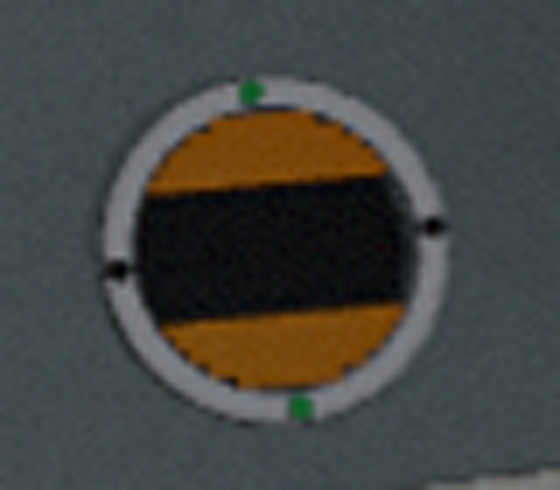

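```bash
cat >> h.py <<'E'
CX,CY,W=526.5,-111.9,0.1167
def pose(th,z,off=0,end=-1,r=26):
    """tip in the slot for dial angle th; end=-1 right (-y) end, +1 left; off = extra tool yaw"""
    a=W+np.pi/2-th; psi=a+off
    return [CX+end*r*np.cos(a),CY+end*r*np.sin(a),z],[np.cos(psi/2),np.sin(psi/2),0,0]
def rd(): return np.round(telemetry.read_position(),1),np.round(telemetry.read_contact_force(),1),round(float(telemetry.read_clock()),2)
E
python3 - <<'E'
from h import *
for end in(-1,1):
  for off in (0,np.pi/2,np.pi,-np.pi/2):
    q=[bot.ik(*pose(t,100,off,end)) for t in(.03,1,1.6,2.1)]
    print(end,round(off,2),[None if x is None else np.round(x,2).tolist() for x in q])
E
```

```text
-1 0 [[0.04, 0.58, 0.16, 2.13, -0.2, 0.45, 0.45], [-0.07, 0.58, 0.31, 2.19, -0.41, 0.43, -0.32], [-0.18, 0.59, 0.42, 2.21, -0.57, 0.44, -0.78], [-0.39, 0.67, 0.73, 2.22, -0.89, 0.57, -0.96]]
-1 1.57 [[0.25, 0.58, -0.14, 2.11, 0.17, 0.46, 1.64], [0.12, 0.56, 0.03, 2.17, -0.05, 0.41, 0.87], [0.02, 0.56, 0.14, 2.2, -0.19, 0.4, 0.4], [-0.08, 0.56, 0.24, 2.2, -0.32, 0.4, 0.01]]
-1 3.14 [[-0.41, 0.78, 0.92, 2.15, -1.0, 0.73, -1.86], [0.33, 0.57, -0.26, 2.16, 0.33, 0.45, 2.06], [0.21, 0.55, -0.14, 2.19, 0.19, 0.41, 1.58], [0.12, 0.55, -0.05, 2.19, 0.07, 0.4, 1.18]]
-1 -1.57 [[-0.16, 0.62, 0.46, 2.14, -0.57, 0.5, -0.74], [-0.43, 0.76, 0.92, 2.21, -1.02, 0.7, -1.23], [-0.46, 0.75, 0.92, 2.23, -1.03, 0.68, -1.84], [0.35, 0.57, -0.37, 2.18, 0.45, 0.46, 2.36]]
1 0 [[-0.06, 0.57, 0.17, 2.16, -0.22, 0.42, 0.37], [-0.19, 0.62, 0.39, 2.12, -0.48, 0.49, -0.32], [-0.25, 0.65, 0.52, 2.1, -0.63, 0.54, -0.75], [-0.35, 0.72, 0.73, 2.11, -0.83, 0.63, -1.01]]
1 1.57 [[0.15, 0.57, -0.14, 2.15, 0.18, 0.44, 1.53], [0.03, 0.58, 0.06, 2.1, -0.07, 0.46, 0.83], [-0.03, 0.6, 0.18, 2.09, -0.23, 0.47, 0.41], [-0.07, 0.61, 0.28, 2.09, -0.35, 0.48, 0.06]]
1 3.14 [[-0.51, 0.77, 0.92, 2.19, -1.02, 0.71, -1.93], [0.25, 0.59, -0.26, 2.09, 0.31, 0.5, 2.02], [0.19, 0.59, -0.14, 2.08, 0.17, 0.48, 1.59], [0.14, 0.59, -0.04, 2.08, 0.05, 0.47, 1.23]]
1 -1.57 [[-0.28, 0.62, 0.5, 2.17, -0.63, 0.49, -0.77], [-0.49, 0.79, 0.92, 2.13, -1.0, 0.74, -1.35], [-0.47, 0.8, 0.92, 2.12, -0.99, 0.75, -1.94], [0.38, 0.62, -0.38, 2.06, 0.43, 0.54, 2.42]]
```

```bash
python3 - <<'E'
from h import *
H=np.pi/2
command_gripper(0,40)
p=telemetry.read_position(); bot.movel([p[0],p[1],300],v=300)
bot.movep(*pose(.04,300,H)); print(rd(), telemetry.read_finger_gap())
bot.movel(*pose(.04,150,H),v=200); bot.movel(*pose(.04,122,H),v=80); print(rd())
z=122
while z>92:
    z-=1.5; bot.movel(*pose(.04,z,H),v=40); P,F,t=rd(); print(z,P,F,t)
    if F[2]>14: break
c=cams.camera("scene");cv2.imwrite("pics/s1.png",cv2.resize(c["frame"][110:230,190:350],None,fx=4,fy=4)[:,:,::-1])
E
```

```text
(array([ 528.8, -137.1,  299.9]), array([-0.7,  0.1, -0.2]), 4.32) 0.05415854970895632
(array([ 528.5, -137.9,  122.1]), array([ 0.7,  0.4, -0.5]), 5.72)
120.5 [ 528.7 -137.9  120.8] [-1.5  0.7  1.2] 5.97
119.0 [ 528.5 -137.8  119. ] [-0.2  0.  -0.8] 6.22
117.5 [ 528.4 -137.8  117.4] [0.4 0.2 0.1] 6.47
116.0 [ 528.4 -137.8  115.9] [-0.5 -1.   0.2] 6.72
114.5 [ 528.4 -137.8  114.4] [ 1.   0.7 -0.2] 6.97
113.0 [ 528.5 -137.8  112.9] [-0.3 -0.2  1. ] 7.22
111.5 [ 528.5 -137.9  111.5] [-0.3 -0.9  1.4] 7.47
110.0 [ 528.4 -137.9  109.9] [-0.4 -0.8  1.6] 7.72
108.5 [ 528.4 -137.9  108.4] [-0.9 -0.   1.8] 7.97
107.0 [ 528.3 -137.9  106.9] [-2.3 -1.1  3.6] 8.22
105.5 [ 528.3 -137.9  105.4] [-1.9 -1.3  3.8] 8.47
104.0 [ 528.5 -137.9  104. ] [-2.1 -2.3  3.6] 8.72
102.5 [ 528.8 -137.9  103. ] [-3.2 -1.1  9.5] 8.97
101.0 [ 529.4 -137.9  102.7] [-4.8  1.1 27.5] 9.22
```

View pics/s1.png

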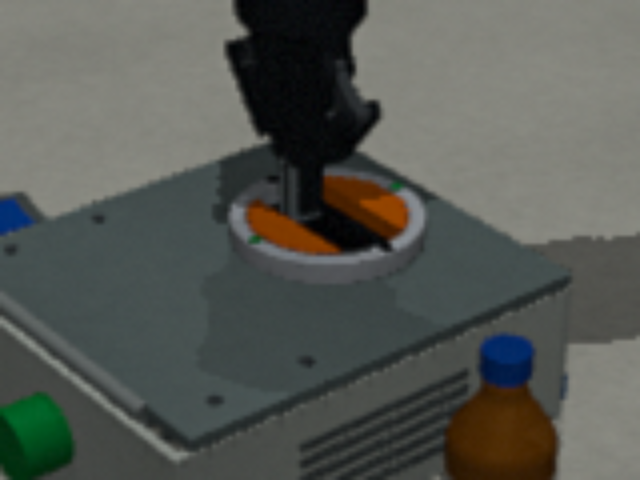

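The fingers are in the slot at its right end and the panel is flush: the TCP is at 103 mm with a firm reaction force. Next I'll sweep the arc under light force control.

```bash
python3 - <<'E'
from h import *
H=np.pi/2; z=101.8; th=.04
while th<2.15:
    th+=.075; p,q=pose(th,z,H); bot.movel(p,q,v=25); P,F,t=rd()
    z+=np.clip((15-F[2])*-.04,-.5,.5); z=np.clip(z,100,102.6)
    a=W+np.pi/2-th; tang=np.array([-np.sin(a),np.cos(a)])   # force along/against motion
    ft=float(F[:2]@tang); print(round(th,2),round(z,1),P,F,round(ft,1),t)
    if abs(ft)>22 or t>26: break
c=cams.camera("scene");cv2.imwrite("pics/s2.png",cv2.resize(c["frame"][110:230,190:350],None,fx=4,fy=4)[:,:,::-1])
E
```

```text
0.11 101.8 [ 528.3 -138.   102.9] [-0.3 -0.1 15.2] 0.3 9.52
0.19 101.7 [ 526.8 -138.2  102.9] [ 0.8 -1.  13.4] -0.9 9.77
0.27 101.7 [ 525.1 -138.2  102.9] [ 0.5 -0.7 13.3] -0.6 10.02
0.34 101.6 [ 523.3 -138.   102.9] [ 0.5 -0.8 13.5] -0.7 10.27
0.42 101.6 [ 521.5 -137.7  102.9] [ 1.1 -2.3 14.5] -1.7 10.52
0.49 101.6 [ 519.5 -137.3  102.9] [ 1.  -2.2 14.3] -1.7 10.77
0.57 101.6 [ 517.7 -136.7  102.9] [ 0.1 -3.5 15. ] -1.6 11.02
0.64 101.6 [ 515.9 -135.9  102.9] [ 0.5 -2.5 14.9] -1.7 11.27
0.71 101.6 [ 514.1 -134.9  102.9] [ 0.1 -4.1 16. ] -2.4 11.52
0.79 101.6 [ 512.4 -133.9  102.9] [-0.1 -4.2 14.6] -2.5 11.77
0.86 101.6 [ 510.8 -132.6  102.9] [-1.1 -3.7 15.5] -1.7 12.02
0.94 101.7 [ 509.2 -131.3  102.9] [-1.  -5.  16.4] -3.0 12.27
1.01 101.7 [ 507.8 -129.7  102.9] [-1.8 -3.9 16.9] -1.9 12.52
1.09 101.8 [ 506.6 -128.1  102.9] [-1.4 -4.3 16. ] -2.8 12.77
1.16 101.9 [ 505.5 -126.3  102.9] [-1.4 -3.7 16.9] -2.5 13.02
1.24 101.9 [ 504.5 -124.5  102.9] [-1.7 -3.2 15.5] -2.1 13.27
1.31 101.9 [ 503.7 -122.6  102.9] [-1.2 -1.6 14.7] -1.1 13.52
1.39 101.9 [ 503.1 -120.7  102.9] [-1.6 -1.7 15.8] -1.2 13.77
1.46 101.9 [ 502.6 -118.8  102.9] [-1.8 -2.3 15.6] -1.8 14.02
1.54 101.9 [ 502.3 -116.8  102.9] [-2.3 -1.1 15.6] -0.8 14.27
1.61 101.9 [ 502.1 -114.8  102.9] [-1.6 -1.9 14.6] -1.8 14.52
1.69 102.0 [ 502.  -113.   102.9] [-0.8 -1.5 15.7] -1.5 14.77
1.76 101.9 [ 502.1 -111.3  102.9] [-1.9 -3.  14. ] -3.1 15.02
1.84 101.9 [ 502.2 -109.6  102.9] [-1.7 -3.3 15.5] -3.5 15.27
1.91 101.9 [ 502.5 -107.8  102.9] [-1.1 -3.6 13.9] -3.8 15.52
1.99 101.9 [ 502.9 -106.2  102.9] [-2.9 -4.8 15.3] -5.4 15.77
2.06 101.9 [ 503.  -105.8  102.9] [ -4.1 -10.1  13.9] -10.9 16.02
2.14 101.8 [ 503.  -105.7  102.9] [ -7.4 -15.6  13.8] -17.3 16.27
2.21 101.7 [ 503.2 -105.6  103. ] [ -9.4 -21.1  11.5] -23.0 16.52
```

View pics/s2.png

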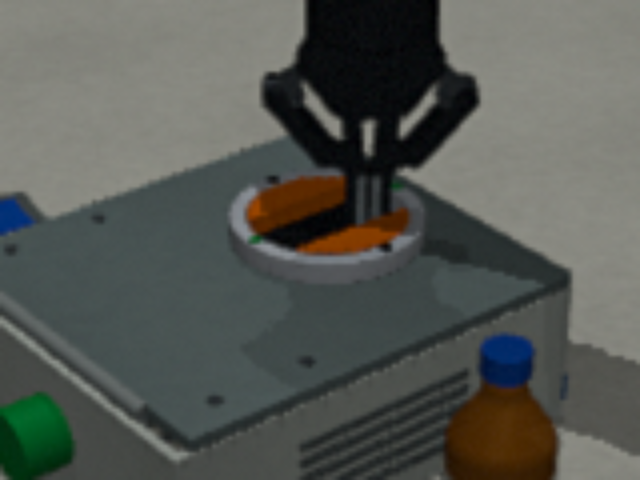

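The TCP stalled with a sharply rising side force, and the slot now points at the green dots, so the dial is at its stop. I'll back off sideways, lift clear and check.

```bash
python3 - <<'E'
from h import *
H=np.pi/2
p,q=pose(1.9,102,H); bot.movel(p,q,v=40); print(rd())
bot.movel([p[0],p[1],140],v=60); print(rd())
bot.movel([p[0]-20,p[1],260],v=200)
bot.movel([p[0]-50,260,330],v=350); print(rd())
c=cams.camera("top");m=c["frame"].astype(int)
cv2.imwrite("pics/t3.png",cv2.resize(c["frame"][130:290,240:460],None,fx=3.5,fy=3.5)[:,:,::-1])
reg=np.zeros(m.shape[:2],bool);reg[200:265,330:390]=1
n,l,st,ce=cv2.connectedComponentsWithStats((reg&(m[:,:,0]-m[:,:,2]>60)).astype(np.uint8))
P=onz(c,[ce[i] for i in np.argsort(-st[1:,4])[:2]+1],115);d=P[1]-P[0]
print(st[1:,4],P,"dial",(W-np.arctan2(d[1],d[0]))%np.pi)
E
```

```text
(array([ 503.2, -107.7,  103. ]), array([ 1.3, -1.8, 11. ]), 17.03)
(array([ 501. , -106. ,  139.9]), array([ 0.2, -0.4, -0. ]), 17.82)
(array([451.2, 258.1, 329.7]), array([ 0.9, -0.1,  0.8]), 19.92)
[265 257] [[ 530.79479328 -144.0618118   115.        ]
 [ 519.45226406  -81.18501379  115.        ]] dial 1.5090228253718383
```

View pics/t3.png

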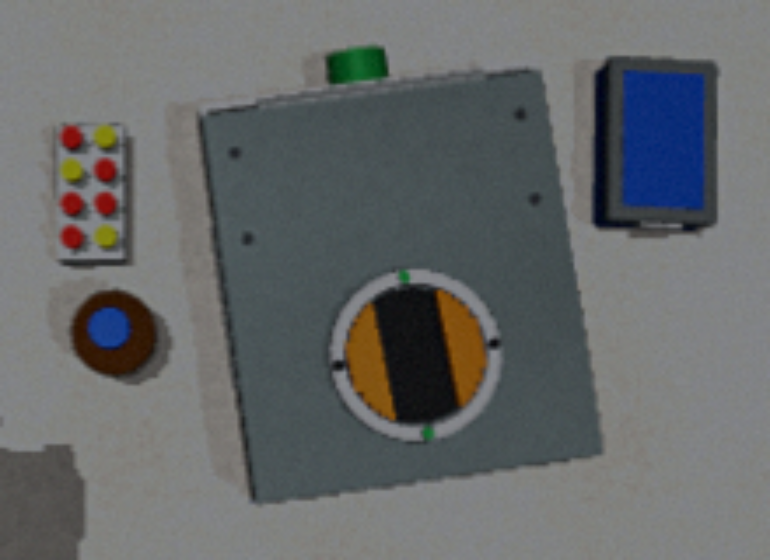

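The slot lines up with the green dots (dial about 1.51), and the bottle, rack and blue box look unmoved. One last numeric check that the panel stayed down: panel edge position in the scene view compared with the held-down picture.

```bash
python3 - <<'E'
from h import *
import pickle
c=cams.camera("scene"); g=lambda im:cv2.cvtColor(im,cv2.COLOR_RGB2GRAY)
held=cv2.resize(cv2.imread("pics/s2.png")[:,:,::-1],(160,120),interpolation=cv2.INTER_AREA)
now=c["frame"][110:230,190:350]; old=pickle.load(open("c0.pkl","rb"))["scene"]["frame"][110:230,190:350]
tpl=g(np.ascontiguousarray(now))[50:100,100:145]
# near-front corner of the panel and its side edge: vertical displacement
for n,im in(("held",held),("ajar",old)):
    r=cv2.matchTemplate(g(np.ascontiguousarray(im))[40:110,110:145],g(np.ascontiguousarray(now))[50:80,115:140],cv2.TM_CCOEFF_NORMED)
    print(n,cv2.minMaxLoc(r)[1::2],"no-shift=(5,10)")
    print(np.abs(g(np.ascontiguousarray(im)).astype(int)-g(np.ascontiguousarray(now)))[50:90,110:143].mean())
E
```

```text
held (0.9168672561645508, (5, 11)) no-shift=(5,10)
10.56060606060606
ajar (0.9507408738136292, (5, 6)) no-shift=(5,10)
12.65
```

```bash
python3 -c "
from h import *
print(bot.hand_in(),rd())"
```

```text
the job is handed in; nothing more can be done
the job is handed in; nothing more can be done
```

I pressed the panel flush, turned the dial clockwise to its stop (about 1.51 rad in the last picture) and handed the job in with the hand clear; the panel held to about 1 pixel (roughly 3.5 mm at the front edge, limit 4 mm), the bottle, blue box and rack looked unmoved, and hand-in returned no verdict.

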